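# Hitch the draw hook and pull the tube sled out from under its shield

## Robot

A 6-joint arm with a two-finger parallel gripper is mounted at the origin on a cart in front of the work surface, level with it; the furniture and walls round the work are solid. World frame = base frame: x ahead of the robot, y to its left, z up, the work surface at z = 0. Lengths are in m, angles in rad, forces in N, time in s.
With the tool pointing down it reaches from about 0.425 to 0.95 m from the base axis. Payload 3.5 kg.
Tool frame: the origin (TCP) lies at the very end of the fingers, on their centre line; the grasp point (between the pads) lies ctrl.grip_point_offset behind it (ctrl.grip_point_offset is the distance from the TCP to the grasp point, in m); z points along the fingers, y is the direction in which the jaws open and shut (so a half turn about z gives the same grasp; the last joint's range is limited). The gripper opens to 85 mm and grips with 20 to 120 N. Pads are 22 mm wide; open, the fingers measure 114 mm over their backs; the gripper's body (76 mm by 85 mm) begins 54 mm behind the grasp point. The pads swing forward as they close: fully open they stand 13 mm farther back than shut.
Start: joints at [-0.15, 0.286, 1.577, -0, 1.279, -0.15], TCP at [0.675, 0, 0.231] pointing down, gripper open.
Joint ranges: [-2.77, 2.77], [-0.9, 2.22], [0.21, 2.48], [-1.53, 4.67], [0.24, 2.81], [-2.84, 2.84]. Speed limits (rad/s): [2.79, 2.79, 3.14, 3.14, 3.14, 3.14].

## Interface

Orientations are given as a unit quaternion [x, y, z, w].
In Python, from plant import telemetry, imaging, ticket, finder, ctrl gives the robot as it stands. The module is installed in compiled form; this text tells all that it offers.
- The arm moves only by the shell command python3 -m crank 'ROWS' [FORCE]. ROWS is JSON, a list of rows, each a list of 7 numbers: the shift along the tool's x, y, z scaled (see below), then the turn, a rotation vector about the tool's x, y, z scaled (see below), then the opening, from 0 (shut) to 1 (fully open). A call has 1 to 12 rows; each row is the pose to reach, as a shift and turn from the pose commanded when the call began, along the tool's axes at that moment; what a row does not reach only later rows make up. The controller multiplies each number of a shift by 0.15 m and each number of a turn by 90 degrees. A row lasts 1/10 s, in which the tool goes at most 50 mm and 8.59 degrees, less where a joint would pass 70% of its speed; a pose out of reach is approached as far as the arm can. A call with a number of a shift or a turn outside -1 to 1 is refused whole. A call with a gripper value outside its range is refused whole. The fingers move at their own pace and stop on an object; FORCE is the grip in N (left out, the last holds). Time passes only in rows, so rows that repeat a pose let the fingers close. It gives the time, the measured TCP pose, the force and the opening at its end, in the units of the state.
- telemetry.get_state(): the state, without advancing time (a new reading comes with each control period).
- imaging.read_camera(name): name is "scene" or "side" or "wrist"; returns a dict with "pixels" (480x640x3 uint8, red, green, blue), "vfov" (degrees; the focal length in pixels is half the picture's height over the tangent of half this angle, whatever the lens; pixels are square), "cx", "cy" (the principal point, pixels), "rvec" (rotation vector, rad) and "tvec" (3), from world to camera coordinates, as OpenCV has them. Camera axes: x right, y down, z forward; pixel columns grow to the right and rows downward; lengths in m; the calibration is good to about 2 mm. A picture is of the moment at which its call begins. There is no depth.
- ticket.sign_off(): hands the job in, once; it reports no verdict.
Trained networks look in a picture, given as the dict that the camera call returned (one of the last four; its "shot" number tells which), for a name from the list of things; names that differ only in an ending like _2 or _b are one class to them, and where a whole thing is asked for, a point or a joint stands for the part that bears it (a point fixed in the world has none). Each returns a list of dicts, best first, with "confidence" (0 to 1); they miss things now and then, are a little off and sometimes report something else, mostly with a low value. They report only what shows in the picture. A call takes as long as a camera call.
- finder.masks_of(label, picture): "pixels" (480x640 bool, what is visible of it) and "extent" ([left, top, right, bottom] in pixels, round what is visible of it).
- finder.pinpoint(label, picture): "location" ([row, column] in pixels: a listed point, or the origin of a listed thing).
The state is a dict: "time": time; "qpos": joint angles; "dq": joint speeds; "joint_efforts": joint torques, N m; "eef_pos": TCP position; "tcp_rot": TCP orientation; "contact_force": force on the tool from outside, world axes, zero at the start; "wrist_torque": the same for the moment, N m; "opening": opening from 0.0 (shut) to 1.0 (fully open).
Only numpy, scipy, OpenCV 4.12 (cv2) and the standard library are available. Lean on these libraries where they do the work, as an engineer would, in place of code of your own. Each camera call takes 0.05 s, during which the arm holds its last target.

## Task

Push the mouth of the draw hook sideways onto the upright pin of the sled until its red sprung latch snaps shut behind the pin, while the sled is still in. Then, with the hook, draw the sled fully out to its stop so that the rack of tubes comes out from under the amber shield. Leave the hook hitched and standing on its foot, and do not push the two vials or the grey box about.

Things in the scene. Friction and masses are not known exactly. Their poses are not given: they have to be found in the camera images.
- draw_hook: Loose steel draw hook with blue grip, 0.2 to 0.4 kg, standing on its flat foot. Origin: centre of the foot's underside; x along the hook from grip to hook end, y left, z up. Foot 80 (x) x 60 (y) x 8 mm. The flat hook, 12 mm thick (16 to 28 mm above the foot's underside), reaches to x = 117 mm. To take a pin, the hook stands with the pin on its left and moves along its own +y, mouth first.
- hook_grip (a point): Point to grip, 76 mm straight above the hook's origin, in its blue upright grip plate: 50 mm long along x, 18 mm thick along y, from 8 to 95 mm high. Grip it across its 18 mm. Axes as draw_hook.
- hook_eye (a point): Point of the hook where the pin's axis sits when the pin is at the closed end of the throat: x = 90, y = 0, z = 22 mm in the hook's frame. Axes as draw_hook. The throat is a slot 20 mm wide (x = 80 to 100 mm) with its closed end at y = -6 mm, open to the hook's left side (+y).
- hook_mouth (a point): Middle of the throat's mouth, closed by the latch: x = 90, y = 26, z = 22 mm in the hook's frame. Outside it the lips flare from 20 mm apart to about 35 mm at y = 40 mm. Axes as draw_hook.
- latch (a joint): Red latch bar, 18 mm long, across the mouth, hinged in the rear jaw (x = 78, y = 26 mm in the hook's frame). 0 = shut; grows to 1.45 rad as it swings inward into the throat; cannot swing outward. A light spring (1 to 3 N at the tip) shuts it. The pin pushes it in and has passed it only when within about 2 mm of the throat's closed end; then it snaps back to 0.
- pin (a point): Upright steel pin at the front of the sled, 12 mm in diameter; point on its axis, 22 mm above the bench (mid-height of the hook plate when the hook's foot is on the bench). A yellow mushroom head 26 mm wide covers it, 37 to 44 mm high: the hook goes on only from the side. The sled's tongue below (36 mm wide, ending 18 mm in front of the pin) is at most 11 mm high. Axes as shield_unit.
- sled (a joint): How far the sled is drawn out from under the shield, m: 0 = fully in, against its inner stop, 0.075 = fully out against its outer stop. Slides along the shield unit's -x with about 2 N of friction and stays where it is left. It carries a white rack with four red-capped tubes, fixed to it.
- shield_unit: Fixed shield unit: amber see-through hood 110 (x) x 182 (y) x 143 mm high over the sled, open at its front, which faces -x. Origin: on the bench, directly under the pin when the sled is fully in; x points into the hood, whose front edge is at x = 55 mm; z up. To its right stands a fixed blue bin 390 x 350 x 113 mm high, its near left corner at world x = 0.58, y = 0.09: pass over or clear of it.
- reagent_vial_0: Bystander: small vial with blue cap, 23 mm in diameter, 46 mm high, standing; origin at the centre of its underside.
- reagent_vial_1: Bystander: second vial, like the first.
- clip_box: Bystander: grey lidded box 68 x 94 x 41 mm; origin at the centre of its underside.

How it is judged:
On the way:
1. the pin is in the hook's throat with the latch shut behind it, the sled not yet drawn out by more than 30 mm (x of pin in the frame of hook_eye between -0.009 and 0.009 m and y of pin in the frame of hook_eye between -0.006 and 0.021 m and z of pin in the frame of hook_eye between -0.015 and 0.015 m and value of joint latch below 0.15 rad and value of joint sled below 0.03 m), for 0.2 s.
At the end, for the whole second after the job is handed in: The sled is out to its stop (within 7 mm), the pin is still in the hook's throat with the latch shut (within 0.15 rad) behind it, and the hook stands at rest on its foot on the bench (tilt under 0.1 rad) (value of joint sled above 0.068 m and x of pin in the frame of hook_eye between -0.009 and 0.009 m and y of pin in the frame of hook_eye between -0.006 and 0.021 m and value of joint latch below 0.15 rad and angle between draw_hook's own z axis and vertical below 0.1 rad and height (world z) of draw_hook below 0.006 m and linear speed of draw_hook below 0.02 m/s); the robot touches nothing.
It fails at once if a vial or the grey box is pushed more than 30 mm (distance of any of reagent_vial_0, reagent_vial_1, clip_box from where it was at the start of the episode above 0.03 m).
It also fails if it takes over 48 s, if anything falls off the work surface, if the arm or the gripper's body presses on something with over 40 N, if the wrist force passes 120 N, or if a joint passes its speed limit or range.

## Working session

There is one attempt and no reset: what is moved stays moved. The work goes in short steps, Python scripts to look and compute and a shell command to move; the robot and the scene stay as the last step left them, time stands still between calls to the robot, and variables do not carry over. Pictures are saved under pics/ and viewed, and the job is handed in when it is done.

```bash
mkdir -p pics; ls; cat > h.py <<'E'
import numpy as np, cv2
from plant import telemetry, imaging, ticket, finder, ctrl
def cam(n):
    return imaging.read_camera(n)
def K(p):
    f=240/np.tan(np.radians(p["vfov"])/2)
    return np.array([[f,0,p["cx"]],[0,f,p["cy"]],[0,0,1.]])
def save(p,name,marks=()):
    im=cv2.cvtColor(p["pixels"],cv2.COLOR_RGB2BGR).copy()
    for r,c in marks: cv2.drawMarker(im,(int(c),int(r)),(0,255,0),0,12,1)
    cv2.imwrite("pics/"+name,im)
def ray(p,rc):
    R=cv2.Rodrigues(np.array(p["rvec"],float))[0]; t=np.array(p["tvec"],float)
    d=R.T@np.linalg.inv(K(p))@np.array([rc[1],rc[0],1.]); c=-R.T@t
    return c,d
def atz(p,rc,z):
    c,d=ray(p,rc); return c+d*(z-c[2])/d[2]
def proj(p,X):
    return cv2.projectPoints(np.array(X,float).reshape(-1,3),np.array(p["rvec"],float),np.array(p["tvec"],float),K(p),None)[0].reshape(-1,2)
def tri(obs):
    A=np.zeros((3,3));b=np.zeros(3)
    for p,rc in obs:
        c,d=ray(p,rc);d=d/np.linalg.norm(d);M=np.eye(3)-np.outer(d,d);A+=M;b+=M@c
    return np.linalg.solve(A,b)
E
python3 - <<'E'
from h import *
np.set_printoptions(precision=4,suppress=True)
print(ctrl.grip_point_offset, telemetry.get_state())
P={}
for n in ["scene","side","wrist"]:
    p=cam(n);P[n]=p;save(p,n+"0.png");print(n,p["vfov"],p["rvec"],p["tvec"])
    zs={"draw_hook":0,"hook_grip":.076,"hook_eye":.022,"hook_mouth":.022,"pin":.022,"shield_unit":0,"reagent_vial_0":0,"clip_box":0}
    for l,z in zs.items():
        for r in finder.pinpoint(l,p)[:3]:
            print(n,l,round(r["confidence"],2),np.round(r["location"],1),atz(p,r["location"],z))
E
```

```text
pics
0.0187 {'time': 0.0, 'qpos': array([-0.15  ,  0.2872,  1.5782, -0.    ,  1.2786, -0.15  ]), 'dq': array([-0.0007,  0.0019,  0.    , -0.0005,  0.    ,  0.0012]), 'joint_efforts': array([ -0.0002, -40.5981, -29.2628,  -0.0002,   0.0058,   0.    ]), 'eef_pos': array([0.6744, 0.0001, 0.2299]), 'tcp_rot': array([ 0.7071,  0.7071, -0.0007, -0.001 ]), 'contact_force': array([-1.0516,  0.4137, -0.3626]), 'wrist_torque': array([-0.023 ,  0.0317, -0.0511]), 'opening': 0.9972763578363218}
scene 46.505181736633624 [ 1.8593 -1.9178  0.5765] [-0.0398  0.4595  0.9863]
scene draw_hook 0.83 [276.8 311.3] [ 0.4333 -0.0358  0.    ]
scene hook_grip 0.68 [262.2 306.8] [ 0.4258 -0.0275  0.076 ]
scene hook_eye 0.8 [265.  271.9] [0.4531 0.0494 0.022 ]
scene hook_mouth 0.69 [277.1 266.5] [0.4234 0.0605 0.022 ]
scene reagent_vial_0 0.74 [247.9 453.1] [ 0.4978 -0.359   0.    ]
scene reagent_vial_0 0.45 [232.4 471.7] [ 0.5384 -0.4088  0.    ]
scene clip_box 0.74 [288.9 460.6] [ 0.3931 -0.3582  0.    ]
side 54.70878660000193 [ 0.2608 -2.5076  1.7026] [0.5022 0.1481 0.8701]
side draw_hook 0.97 [280.2 362.3] 
[... 454 characters left out ...]
7] [ 0.5167 -0.3944  0.    ]
side reagent_vial_0 0.49 [217.4 337.8] [ 0.5417 -0.426   0.    ]
side reagent_vial_0 0.19 [347.5 242.9] [0.5912 0.2385 0.    ]
side clip_box 0.55 [229.2 385. ] [ 0.4003 -0.3609  0.    ]
side clip_box 0.26 [336.3 242.9] [0.6022 0.2082 0.    ]
wrist 62.409563891830494 [-2.8479 -0.0012 -0.0004] [-0.6734 -0.0363  0.3799]
wrist draw_hook 0.69 [226.1  76.9] [ 0.4321 -0.0297  0.    ]
wrist hook_grip 0.7 [250.1  16.2] [ 0.4292 -0.0282  0.076 ]
wrist hook_eye 0.7 [223.5  75.9] [ 0.4458 -0.021   0.022 ]
wrist hook_eye 0.59 [132.   66.1] [0.4521 0.0607 0.022 ]
wrist hook_eye 0.53 [126.1  33.3] [0.4248 0.0656 0.022 ]
wrist hook_mouth 0.83 [123.6  30.6] [0.423  0.0677 0.022 ]
```

View pics/scene0.png

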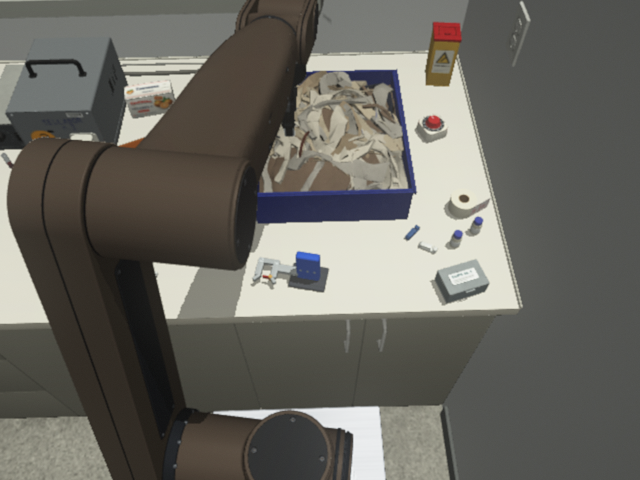

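View pics/side0.png

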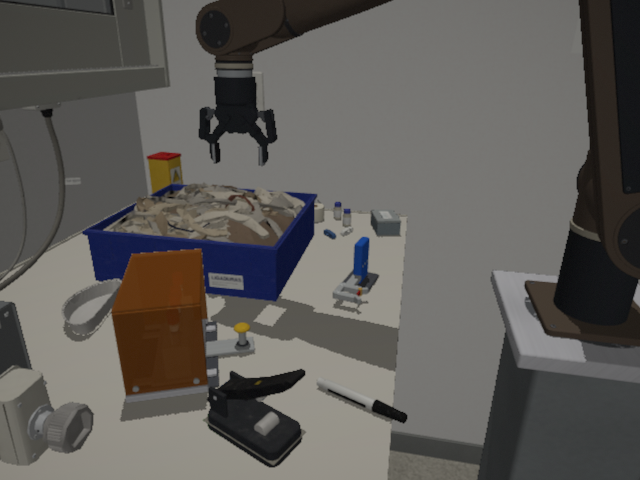

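View pics/wrist0.png

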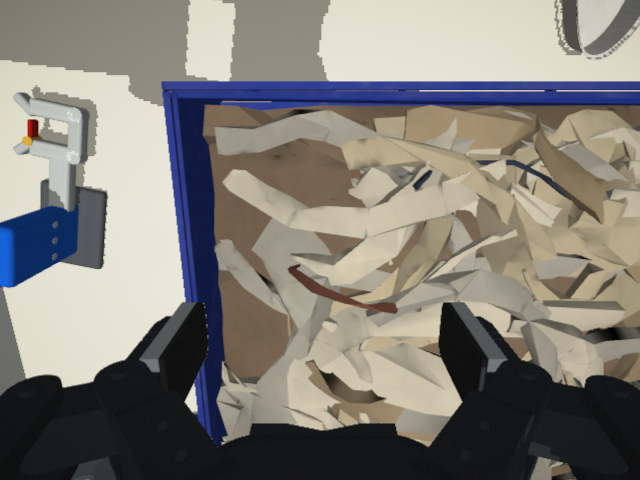

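The side view shows the pin's yellow head near (col 242, row 327), and the sled tongue runs toward the robot. The hook stands near (0.43, -0.035), pointing about world +y. Next I'll get a wrist view that takes in both the hook and the pin.

```bash
python3 -m crank '[[0.1,-0.2,-0.2,0,0,0,1],[0.25,-0.5,-0.4,0,0,0,1],[0.35,-0.75,-0.5,0,0,0,1],[0.35,-0.8,-0.5,0,0,0,1],[0.35,-0.8,-0.5,0,0,0,1],[0.35,-0.8,-0.5,0,0,0,1],[0.35,-0.8,-0.5,0,0,0,1]]'
cat > look.py <<'E'
from h import *
import sys
np.set_printoptions(precision=4,suppress=True)
tag=sys.argv[1]
print(telemetry.get_state()["eef_pos"],telemetry.get_state()["tcp_rot"])
for n in sys.argv[2:]:
    p=cam(n);save(p,n+tag+".png")
    np.save("pics/%s%s.npy"%(n,tag),p,allow_pickle=True)
    zs={"draw_hook":0,"hook_grip":.076,"hook_eye":.022,"hook_mouth":.022,"pin":.022,"shield_unit":0}
    for l,z in zs.items():
        for r in finder.pinpoint(l,p)[:2]:
            print(n,l,round(r["confidence"],2),np.round(r["location"],1),atz(p,r["location"],z))
E
python3 look.py 1 wrist scene side
```

```text
time: 2.05
eef_pos: [0.5555, 0.0519, 0.3049]
tcp_rot: [0.707, 0.707, -0.001, -0.001]
contact_force: [0.5, 0.1, 0.6]
opening: 1.0
[0.5555 0.0519 0.3049] [ 0.7074  0.7068 -0.0007 -0.0008]
wrist draw_hook 0.57 [248.1 222.5] [ 0.4334 -0.0257  0.    ]
wrist hook_grip 0.6 [274.8 203.4] [ 0.4324 -0.0282  0.076 ]
wrist hook_eye 0.64 [180.4 228. ] [0.4509 0.059  0.022 ]
wrist hook_mouth 0.95 [168.3 200.7] [0.4226 0.072  0.022 ]
scene draw_hook 0.95 [276.7 309. ] [ 0.4337 -0.0308  0.    ]
scene hook_grip 0.73 [258.2 308.6] [ 0.4354 -0.0314  0.076 ]
scene hook_eye 0.84 [267.5 269.4] [0.447  0.0547 0.022 ]
scene hook_mouth 0.7 [276.8 265.3] [0.4242 0.0631 0.022 ]
side draw_hook 0.98 [280.1 359.5] [ 0.4331 -0.0429  0.    ]
side hook_grip 0.78 [247.9 359.3] [ 0.4365 -0.0385  0.076 ]
side hook_eye 0.88 [292.5 344.4] [0.4513 0.058  0.022 ]
side hook_mouth 0.84 [293.1 357.2] [0.427  0.0549 0.022 ]
side pin 0.79 [338.5 243.3] [0.5873 0.2446 0.022 ]
side shield_unit 0.63 [343.9 240.8] [0.598  0.2298 0.    ]
```

View pics/wrist1.png

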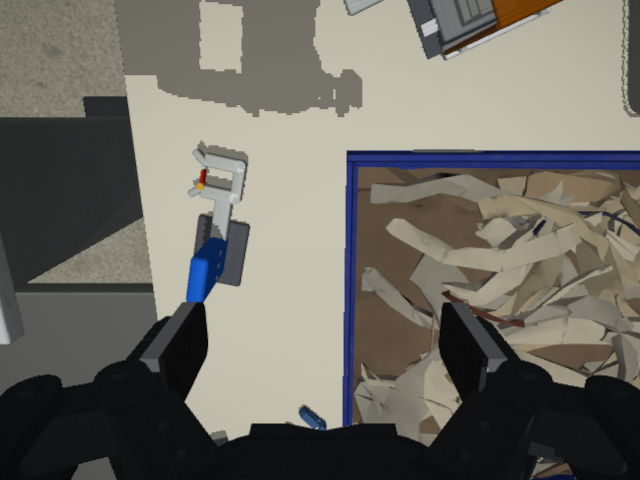

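View pics/scene1.png

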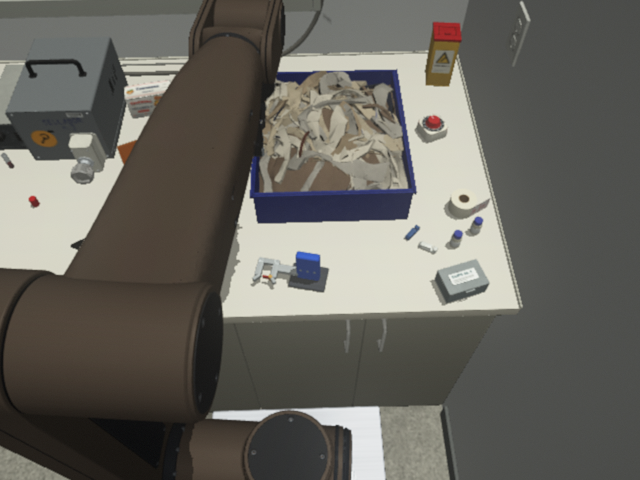

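The wrist view shows the hook clearly, at cols 190-250, rows 145-285. The shield is at the top, turned about 25°. I'll move toward +y to see the pin.

```bash
python3 -m crank '[[0.3,0,0,0,0,0,1],[0.6,0,0,0,0,0,1],[0.85,0,0,0,0,0,1],[0.85,0,0,0,0,0,1],[0.85,0,0,0,0,0,1],[0.85,0,0,0,0,0,1]]'
python3 look.py 2 wrist scene side
```

```text
time: 3.7
eef_pos: [0.555, 0.1793, 0.3062]
tcp_rot: [0.707, 0.707, -0.0, 0.0]
contact_force: [0.3, 0.0, -0.5]
opening: 1.002
[0.555  0.1793 0.3062] [ 0.7073  0.7069 -0.0002  0.0001]
wrist draw_hook 0.73 [342.6 231.5] [ 0.4354 -0.0279  0.    ]
wrist hook_grip 0.91 [384.2 210.5] [ 0.4285 -0.0327  0.076 ]
wrist hook_eye 0.69 [285.1 236.5] [0.4522 0.0628 0.022 ]
wrist hook_eye 0.42 [281.8 213. ] [0.425 0.067 0.022]
wrist hook_mouth 0.6 [282.5 212.5] [0.4243 0.0661 0.022 ]
wrist pin 0.58 [122.7 360.1] [0.5921 0.2462 0.022 ]
wrist shield_unit 0.65 [123.2 358.1] [0.5919 0.2452 0.    ]
wrist shield_unit 0.49 [342.1 230.3] [ 0.4339 -0.0272  0.    ]
scene draw_hook 0.66 [276.1 311.4] [ 0.435  -0.0361  0.    ]
scene hook_grip 0.57 [258.5 306.3] [ 0.4348 -0.0266  0.076 ]
scene hook_eye 0.91 [263.2 268.4] [0.4579 0.0571 0.022 ]
scene hook_mouth 0.69 [278.8 262.3] [0.4195 0.0694 0.022 ]
scene shield_unit 0.66 [288.2 461.2] [ 0.3947 -0.3598  0.    ]
side draw_hook 0.98 [281.5 360.3] [ 0.4307 -0.0369  0.    ]
side hook_grip 0.61 [249.7 358.9] [ 0.4362 -0.0291  0.076 ]
side hook_eye 0.6 [295.4 344.6] [0.4493 0.0691 0.022 ]
side hook_eye 0.21 [344.6 243. ] [0.582  0.2604 0.022 ]
side hook_mouth 0.78 [291.6 355.3] [0.4313 0.0498 0.022 ]
side pin 0.94 [336.3 244.3] [0.5878 0.2384 0.022 ]
side shield_unit 0.71 [343.8 239.4] [0.6004 0.23   0.    ]
```

View pics/wrist2.png

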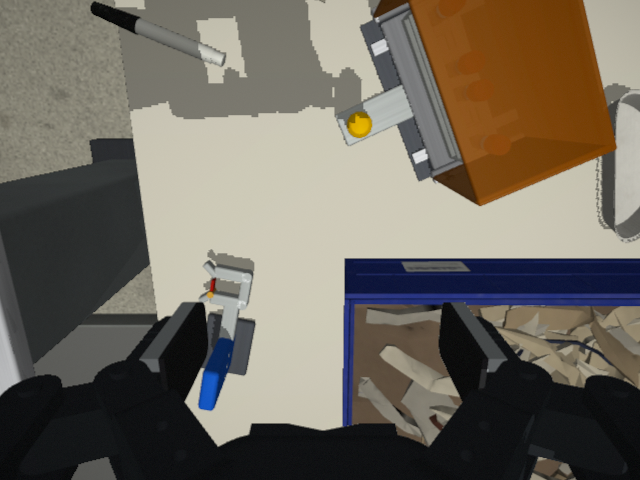

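```bash
python3 - <<'E'
from h import *
from scipy.optimize import least_squares
np.set_printoptions(precision=4,suppress=True)
P=[np.load(f"pics/{n}{t}.npy",allow_pickle=True).item() for n in("wrist","scene","side") for t in(1,2)]
obs=[("draw_hook",[0,0,0]),("hook_grip",[0,0,.076]),("hook_eye",[.09,0,.022]),("hook_mouth",[.09,.026,.022])]
D=[ # from printed output: wrist1,wrist2,scene1,scene2,side1,side2
 [(248.1,222.5),(274.8,203.4),(180.4,228.),(168.3,200.7)],
 [(342.6,231.5),(384.2,210.5),(285.1,236.5),(282.5,212.5)],
 [(276.7,309),(258.2,308.6),(267.5,269.4),(276.8,265.3)],
 [(276.1,311.4),(258.5,306.3),(263.2,268.4),(278.8,262.3)],
 [(280.1,359.5),(247.9,359.3),(292.5,344.4),(293.1,357.2)],
 [(281.5,360.3),(249.7,358.9),(295.4,344.6),(291.6,355.3)]]
L=np.array([o[1] for o in obs],float)
def T(v,L):
    c,s=np.cos(v[2]),np.sin(v[2]);return np.c_[v[0]+c*L[:,0]-s*L[:,1],v[1]+s*L[:,0]+c*L[:,1],L[:,2]]
def f(v):
    return np.concatenate([(proj(p,T(v,L))-np.array(d)[:,::-1]).ravel() for p,d in zip(P,D)])
r=least_squares(f,[.43,-.035,1.35],loss="soft_l1");print("hook",r.x,np.degrees(r.x[2]));print(r.fun.reshape(6,4,2).round(1).tolist())
C=[]
for p in (P[1],P[4],P[5]):
    hsv=cv2.cvtColor(p["pixels"],cv2.COLOR_RGB2HSV);m=cv2.inRange(hsv,(18,150,120),(35,255,255))
    n,lab,st,ce=cv2.connectedComponentsWithStats(m)
    i=[k for k in range(1,n) if st[k,4]>30];print([(st[k].tolist(),ce[k]) for k in i])
    for k in i: print(atz(p,ce[k][::-1],.041))
crop=cv2.cvtColor(P[1]["pixels"],cv2.COLOR_RGB2BGR)
a=cv2.resize(crop[0:220,320:540],None,fx=2.7,fy=2.7,interpolation=2);cv2.imwrite("pics/c1.png",a)
a=cv2.resize(crop[230:420,170:290],None,fx=3.1,fy=3.1,interpolation=2);cv2.imwrite("pics/c2.png",a)
E
```

```text
hook [ 0.4332 -0.0285  1.3756] 78.81432789467723
[[[0.0, 2.3], [0.8, 0.3], [-0.3, -0.7], [3.0, 6.8]], [[-1.7, 0.4], [3.9, -3.2], [-1.1, 2.4], [0.8, 1.0]], [[-1.0, 0.2], [-1.4, 0.9], [-2.3, -1.4], [-0.8, -0.4]], [[-3.4, 0.8], [0.9, 0.6], [-1.3, 2.9], [2.2, -2.4]], [[-0.9, 3.1], [1.0, 2.0], [0.2, 0.5], [0.3, 2.6]], [[-1.7, 1.7], [1.4, 0.2], [-0.0, -2.4], [2.2, 4.1]]]
[([348, 112, 24, 26, 479], array([359.3758, 124.4718]))]
[0.5897 0.2449 0.041 ]
[([234, 323, 15, 9, 107], array([241.2336, 327.0561]))]
[0.5909 0.2416 0.041 ]
[([234, 323, 15, 8, 65], array([241.    , 325.7231]))]
[0.5926 0.238  0.041 ]
```

View pics/c1.png

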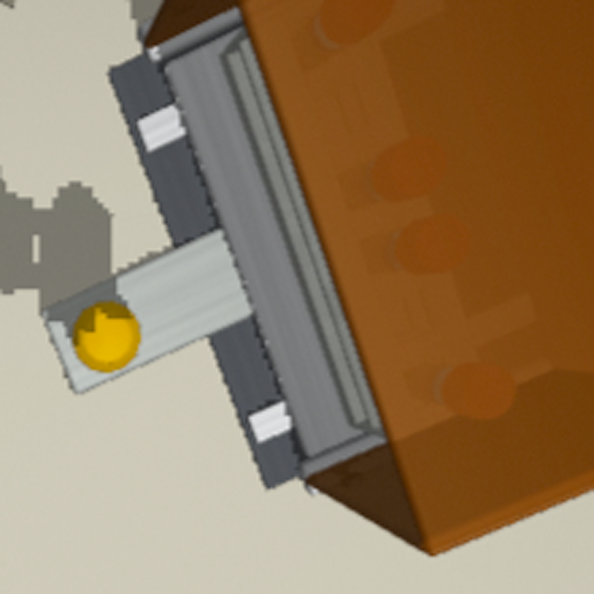

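View pics/c2.png

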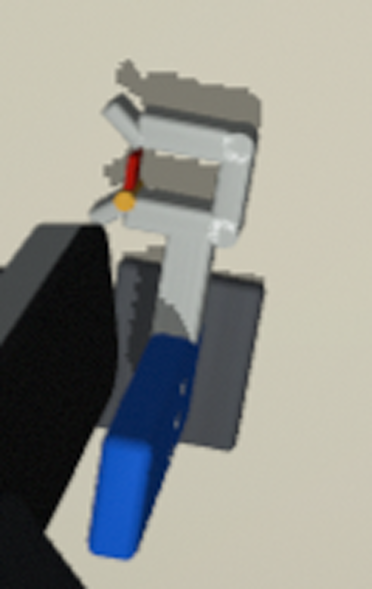

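```bash
python3 - <<'E'
from h import *
np.set_printoptions(precision=4,suppress=True)
p=np.load("pics/wrist2.npy",allow_pickle=True).item()
def ang(a,b,z,s,o,add=0):
    A,B=[atz(p,(q[1]/s+o[1],q[0]/s+o[0]),z) for q in(a,b)]
    print(A,B,np.degrees(np.arctan2(*(B-A)[1::-1]))+add)
o=(320,0)
ang((78,392),(252,315),.011,2.7,o);ang((43,317),(220,230),.011,2.7,o)
ang((270,488),(112,72),.01,2.7,o,-90);ang((432,553),(245,10),.143,2.7,o,-90)
ang((43,317),(78,392),.011,2.7,o,90)
o=(170,230)
ang((235,448),(263,285),.008,3.1,o);ang((263,285),(125,262),.008,3.1,o,-90)
ang((255,125),(235,240),.028,3.1,o,180)
ang((235,150),(145,120),.028,3.1,o,-90)
E
```

```text
[0.5816 0.2226 0.011 ] [0.6493 0.2522 0.011 ] 23.602003330761235
[0.5673 0.2514 0.011 ] [0.635  0.2835 0.011 ] 25.362726588772635
[0.6615 0.1838 0.01  ] [0.592  0.3384 0.01  ] 24.207336621443375
[0.6775 0.1863 0.143 ] [0.6137 0.3274 0.143 ] 24.329602081989123
[0.5673 0.2514 0.011 ] [0.5816 0.2226 0.011 ] 26.389654478311414
[ 0.453  -0.0703  0.008 ] [0.4686 0.0065 0.008 ] 78.53123588336054
[0.4686 0.0065 0.008 ] [0.4139 0.0168 0.008 ] 79.338441506712
[0.4728 0.0839 0.028 ] [0.4628 0.0369 0.028 ] 77.9622026215826
[0.4648 0.0739 0.028 ] [0.4324 0.0858 0.028 ] 69.80486189488329
```

Shield yaw is about 24.3° and the pin is at about (0.5905, 0.244). The tongue end and the head centre agree on that. The hook is at (0.4325, -0.028) with yaw 78.7°. Next I'll approach the grip plate.

```bash
python3 -m crank '[[-0.3,-0.25,0.2,0,0,0.04,1],[-0.6,-0.5,0.45,0,0,0.08,1],[-0.9,-0.75,0.7,0,0,0.124,1],[-1,-0.8167,0.8,0,0,0.124,1],[-1,-0.8167,0.8,0,0,0.124,1],[-1,-0.8167,0.8,0,0,0.124,1]]'
python3 - <<'E'
from h import *
from scipy.spatial.transform import Rotation as R
s=telemetry.get_state();q=R.from_quat(s["tcp_rot"])
d=np.array([.4325,-.028,.17])-s["eef_pos"];print(q.as_matrix().round(3),q.inv().apply(d)/.15)
E
```

```text
time: 5.35
eef_pos: [0.4293, 0.029, 0.1833]
tcp_rot: [0.774, 0.634, -0.002, -0.002]
contact_force: [0.4, 0.1, 0.4]
opening: 0.996
[[ 0.197  0.98  -0.006]
 [ 0.98  -0.197  0.001]
 [-0.001 -0.006 -1.   ]] [-0.36808353  0.09618758  0.08840192]
```

```bash
python3 -m crank '[[-0.2,0.05,0.05,0,0,0,1],[-0.368,0.09,0.09,0,0,0,1],[-0.368,0.09,0.09,0,0,0,1],[-0.368,0.09,0.09,0,0,0,1],[-0.368,0.09,0.09,0,0,0,1]]'
python3 look.py 3 wrist scene side
```

```text
time: 5.85
eef_pos: [0.4358, -0.0259, 0.1737]
tcp_rot: [0.772, 0.635, 0.001, 0.0]
contact_force: [0.1, -0.6, -0.4]
opening: 1.004
[ 0.4358 -0.0259  0.1737] [0.7722 0.6354 0.0006 0.0004]
wrist draw_hook 0.66 [212.6 320.6] [ 0.4319 -0.0273  0.    ]
wrist hook_grip 0.79 [240.8 318. ] [ 0.4306 -0.027   0.076 ]
wrist hook_eye 0.61 [ 95.6 319.7] [0.4488 0.061  0.022 ]
wrist hook_mouth 0.73 [ 94.7 287.7] [0.4268 0.0659 0.022 ]
wrist shield_unit 0.37 [243.4 318.7] [ 0.4252 -0.0531  0.    ]
scene draw_hook 0.93 [274.  310.3] [ 0.4404 -0.0338  0.    ]
scene hook_grip 0.67 [260.5 305.2] [ 0.43   -0.0242  0.076 ]
scene hook_grip 0.48 [266.1 271.1] [0.4188 0.0465 0.076 ]
scene hook_eye 0.74 [265.9 268. ] [0.4511 0.0578 0.022 ]
scene hook_mouth 0.77 [273.8 266. ] [0.4315 0.0618 0.022 ]
scene pin 0.82 [217.1 187.2] [0.5875 0.2472 0.022 ]
scene shield_unit 0.96 [222.4 188.7] [0.5879 0.2481 0.    ]
side draw_hook 0.9 [281.  360.7] [ 0.4301 -0.0393  0.    ]
side hook_grip 0.65 [251.2 361.6] [ 0.43   -0.0227  0.076 ]
side hook_grip 0.25 [295.6 356.6] [0.4174 0.1619 0.076 ]
side hook_eye 0.87 [295.  345.9] [0.4471 0.0671 0.022 ]
side hook_mouth 0.62 [293.7 357.2] [0.4267 0.0573 0.022 ]
side pin 0.69 [334.9 246.4] [0.5858 0.2339 0.022 ]
```

View pics/wrist3.png

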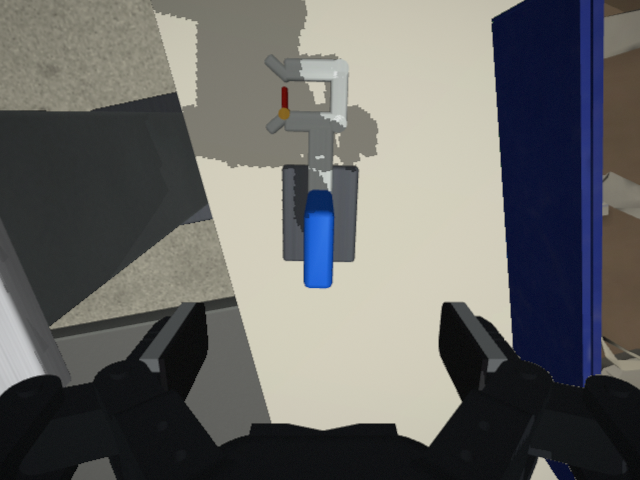

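The hook lies straight along the tool axis: plate at col 318, jaws' middle at about 324. I'll descend and grip.

```bash
python3 -m crank '[[-0.01,-0.025,0.3,0,0,0,1],[-0.01,-0.025,0.6,0,0,0,1],[-0.01,-0.025,0.77,0,0,0,1],[-0.01,-0.025,0.77,0,0,0,1],[-0.01,-0.025,0.77,0,0,0,1],[-0.01,-0.025,0.77,0,0,0,1]]'
python3 look.py 4 wrist
```

```text
time: 7.5
eef_pos: [0.4328, -0.028, 0.0594]
tcp_rot: [0.772, 0.635, 0.001, 0.002]
contact_force: [-0.2, 0.3, 0.8]
opening: 1.002
[ 0.4328 -0.028   0.0594] [0.7725 0.635  0.0011 0.0016]
wrist draw_hook 0.69 [256.3 322.5] [ 0.4312 -0.0262  0.    ]
wrist hook_grip 0.81 [330.5 322.6] [ 0.4309 -0.0267  0.076 ]
wrist hook_grip 0.28 [ 74.5 264.1] [0.4304 0.0607 0.076 ]
wrist hook_eye 0.7 [ 78.9 326. ] [0.4496 0.0601 0.022 ]
wrist hook_mouth 0.71 [334.3 324. ] [ 0.4252 -0.0604  0.022 ]
```

View pics/wrist4.png

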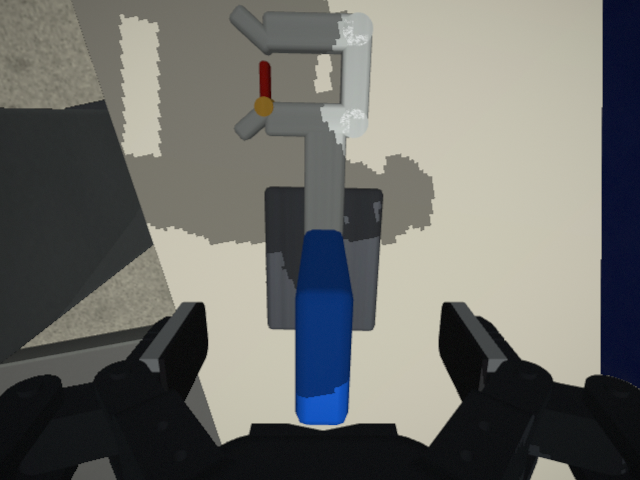

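The plate is centred between the jaws. I'll close, then lift a little.

```bash
python3 -m crank '[[0,0,0,0,0,0,0],[0,0,0,0,0,0,0],[0,0,0,0,0,0,0],[0,0,0,0,0,0,0],[0,0,0,0,0,0,0],[0,0,0,0,0,0,0],[0,0,0,0,0,0,0],[0,0,0,0,0,0,0]]' 80
python3 -m crank '[[0,0,-0.15,0,0,0,0],[0,0,-0.35,0,0,0,0],[0,0,-0.4,0,0,0,0],[0,0,-0.4,0,0,0,0],[0,0,-0.4,0,0,0,0]]'
python3 look.py 5 wrist
```

```text
time: 8.65
eef_pos: [0.4312, -0.0275, 0.0573]
tcp_rot: [0.773, 0.635, 0.0, 0.0]
contact_force: [1.6, -0.4, -1.4]
opening: 0.2
time: 9.15
eef_pos: [0.4299, -0.0271, 0.1158]
tcp_rot: [0.772, 0.635, -0.001, -0.001]
contact_force: [0.1, -0.6, -4.2]
opening: 0.199
[ 0.4299 -0.0271  0.1158] [ 0.7725  0.635  -0.0008 -0.0012]
wrist draw_hook 0.84 [260.8 323.7] [ 0.4239 -0.0489  0.    ]
wrist hook_grip 0.65 [337.9 323.1] [ 0.4209 -0.0628  0.076 ]
wrist hook_eye 0.59 [ 77.9 326.9] [0.4481 0.0658 0.022 ]
wrist hook_mouth 0.57 [ 77.6 260.4] [0.4118 0.0731 0.022 ]
```

View pics/wrist5.png

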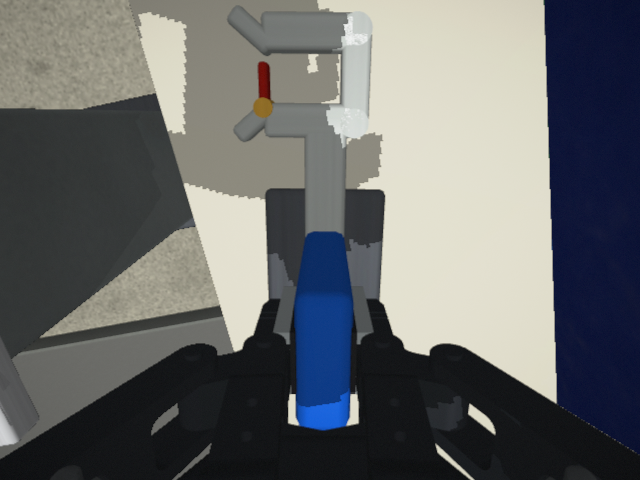

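Hook is held and lifted 58 mm. I'll take it clear of the bin to a staging place right of the pin, turning as it goes.

```bash
python3 -m crank '[[0.25,0,0,0,0,0.05,0],[0.5,0,0,0,0,0.13,0],[0.75,0,0,0,0,0.22,0],[0.95,0,0,0,0,0.3,0],[0.95,0,0,0,0,0.3,0],[0.95,0,0,0,0,0.3,0]]'
cat > go.py <<'E'
from h import *
import sys
from scipy.spatial.transform import Rotation as R
np.set_printoptions(precision=4,suppress=True)
x,y,z,yaw=map(float,sys.argv[1:5])
s=telemetry.get_state();q=R.from_quat(s["tcp_rot"]);a=np.radians(yaw)
T=np.array([[np.cos(a),np.sin(a),0],[np.sin(a),-np.cos(a),0],[0,0,-1]])
print(s["eef_pos"],"yaw",np.degrees(np.arctan2(q.as_matrix()[1,0],q.as_matrix()[0,0])),"F",s["contact_force"])
print("shift",q.inv().apply(np.array([x,y,z])-s["eef_pos"])/.15,"turn",(q.inv()*R.from_matrix(T)).as_rotvec()/(np.pi/2))
E
python3 go.py .5332 .1523 .110 24.3
```

```text
time: 10.1
eef_pos: [0.4584, 0.1128, 0.117]
tcp_rot: [0.899, 0.438, -0.001, -0.0]
contact_force: [-0.3, -0.2, -3.4]
opening: 0.202
[0.4584 0.1128 0.117 ] yaw 51.999545860299406 F [-0.2787 -0.1881 -3.3721]
shift [0.5146 0.2309 0.0458] turn [-0.0002  0.0007  0.3078]
```

```bash
python3 -m crank '[[0.15,0.06,0.02,0,0,0.08,0],[0.35,0.15,0.045,0,0,0.16,0],[0.515,0.23,0.045,0,0,0.24,0],[0.515,0.23,0.045,0,0,0.308,0],[0.515,0.23,0.045,0,0,0.308,0],[0.515,0.23,0.045,0,0,0.308,0],[0.515,0.23,0.045,0,0,0.308,0]]'
python3 go.py .5332 .1523 .060 24.3;python3 look.py 6 wrist side scene
```

```text
time: 10.8
eef_pos: [0.5329, 0.151, 0.1103]
tcp_rot: [0.978, 0.209, -0.0, -0.0]
contact_force: [-0.1, 0.7, -3.0]
opening: 0.204
[0.5329 0.151  0.1103] yaw 24.16621532306091 F [-0.1494  0.6653 -2.9778]
shift [ 0.0058 -0.0067  0.3351] turn [-0.0002  0.0006 -0.0015]
[0.5329 0.151  0.1103] [ 0.9778  0.2093 -0.0005 -0.    ]
wrist draw_hook 0.96 [260.6 326.1] [0.512 0.142 0.   ]
wrist hook_grip 0.58 [339.7 324. ] [0.4985 0.1377 0.076 ]
wrist hook_mouth 0.69 [ 77.  261.4] [0.6022 0.2216 0.022 ]
wrist pin 0.84 [ 81.6 213.3] [0.5893 0.2447 0.022 ]
wrist pin 0.29 [261.6 325.7] [0.5189 0.1455 0.022 ]
wrist shield_unit 0.67 [ 84.7 226.3] [0.59   0.2429 0.    ]
side draw_hook 0.92 [294.6 293.5] [0.5542 0.0491 0.    ]
side draw_hook 0.62 [292.9 239.1] [0.6618 0.0664 0.    ]
side hook_grip 0.57 [256.3 290.7] [0.5632 0.034  0.076 ]
side hook_eye 0.85 [291.6 237.2] [0.652  0.0999 0.022 ]
side hook_eye 0.65 [343.2 243.8] [0.5821 0.2566 0.022 ]
side hook_mouth 0.65 [296.  237.8] [0.6448 0.1158 0.022 ]
side pin 0.82 [337.1 246.2] [0.5841 0.2399 0.022 ]
side shield_unit 0.92 [346.1 241.8] [ 0.5943  0.2352 -0.    ]
scene draw_hook 0.57 [227.6 226.5] [0.5702 0.1586 0.    ]
scene hook_grip 0.8 [208.4 220. ] [0.5702 0.1622 0.076 ]
```

View pics/wrist6.png

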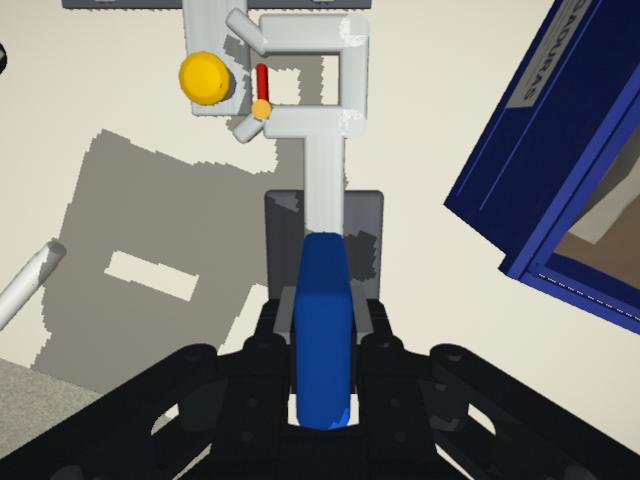

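The hood edge lies level in the picture, so the yaw matches. The head at (205, 78) is just left of the lips. I'll back off 8 mm and lower to just above the bench.

```bash
python3 -m crank '[[0,0.06,0.05,0,0,0,0],[0,0.06,0.2,0,0,0,0],[0,0.06,0.3,0,0,0,0],[0,0.06,0.335,0,0,0,0],[0,0.06,0.335,0,0,0,0],[0,0.06,0.335,0,0,0,0],[0,0.06,0.335,0,0,0,0]]'
python3 go.py .5332 .1523 .060 24.3;python3 look.py 7 wrist side
```

```text
time: 12.55
eef_pos: [0.5379, 0.1437, 0.0611]
tcp_rot: [0.978, 0.209, 0.001, 0.0]
contact_force: [-0.0, -0.7, -3.7]
opening: 0.201
[0.5379 0.1437 0.0611] yaw 24.128030020521926 F [-0.0103 -0.7068 -3.6827]
shift [-0.0053 -0.0655  0.0076] turn [ 0.0004 -0.0011 -0.0019]
[0.5379 0.1437 0.0611] [0.9779 0.209  0.0009 0.0001]
wrist draw_hook 0.74 [261.5 325. ] [0.5333 0.143  0.    ]
wrist hook_grip 0.57 [334.9 323.2] [0.533 0.144 0.076]
wrist hook_mouth 0.9 [ 78.6 262.1] [0.6062 0.2056 0.022 ]
wrist pin 0.77 [ 77.7 164.4] [0.5894 0.244  0.022 ]
wrist shield_unit 0.91 [ 80.7 183. ] [0.5901 0.2436 0.    ]
side draw_hook 0.73 [316.3 293.4] [0.5344 0.1278 0.    ]
side hook_grip 0.71 [280.2 289.6] [0.5395 0.133  0.076 ]
side hook_eye 0.79 [316.4 241.6] [0.613  0.1823 0.022 ]
side hook_mouth 0.86 [319.1 236.4] [0.6186 0.1925 0.022 ]
side pin 0.89 [336.8 243.9] [0.5879 0.2399 0.022 ]
side shield_unit 0.67 [345.9 244. ] [ 0.591   0.2339 -0.    ]
```

View pics/wrist7.png

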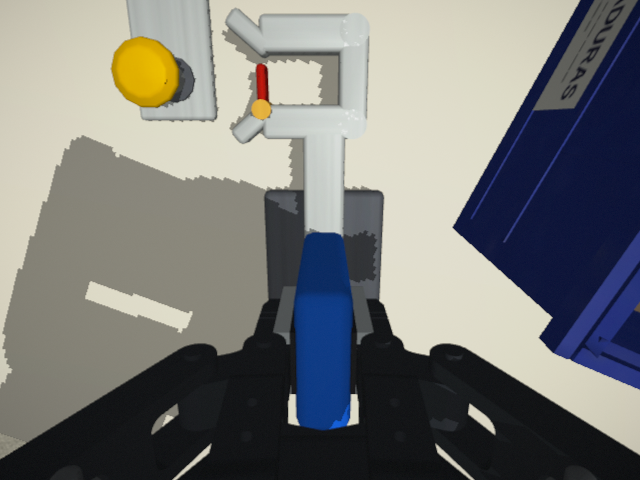

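View pics/side7.png

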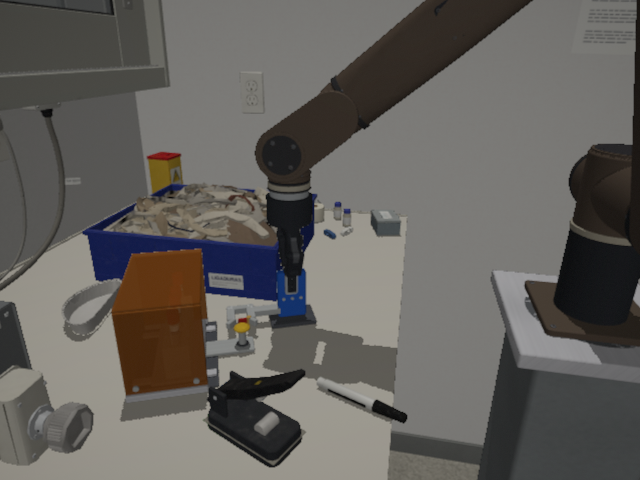

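The pin (row 77.7) is in line with the throat middle (row about 78), with about 68 mm to travel along hook +y. I'll go 48 mm first.

```bash
python3 -m crank '[[0,-0.1,0,0,0,0,0],[0,-0.2,0,0,0,0,0],[0,-0.28,0,0,0,0,0],[0,-0.32,0,0,0,0,0],[0,-0.32,0,0,0,0,0],[0,-0.32,0,0,0,0,0]]'
python3 go.py .5085 .207 .060 24.3;python3 look.py 8 wrist side
```

```text
time: 13.85
eef_pos: [0.5166, 0.1874, 0.0599]
tcp_rot: [0.978, 0.209, -0.001, 0.0]
contact_force: [-2.1, -0.9, -2.5]
opening: 0.197
[0.5166 0.1874 0.0599] yaw 24.185270698293593 F [-2.1426 -0.8658 -2.4558]
shift [ 0.0044 -0.1409 -0.0007] turn [-0.0002  0.0016 -0.0013]
[0.5166 0.1874 0.0599] [ 0.9778  0.2095 -0.0012  0.0001]
wrist draw_hook 0.85 [261.7 325.9] [0.5122 0.1864 0.    ]
wrist hook_grip 0.6 [335.5 323. ] [0.5121 0.1881 0.076 ]
wrist hook_eye 0.6 [ 78.9 325.7] [0.5956 0.2244 0.022 ]
wrist pin 0.73 [ 74.9 277.5] [0.5887 0.2437 0.022 ]
wrist shield_unit 0.6 [ 75.  282.3] [0.5903 0.2445 0.    ]
side draw_hook 0.82 [333.  298.6] [0.5124 0.1781 0.    ]
side draw_hook 0.62 [218.  337.8] [ 0.5408 -0.4208 -0.    ]
side hook_grip 0.62 [294.2 295.5] [0.5171 0.1797 0.076 ]
side hook_mouth 0.97 [336.5 244.1] [0.5879 0.239  0.022 ]
side shield_unit 0.6 [347.  242.4] [ 0.5925  0.2374 -0.    ]
```

View pics/wrist8.png

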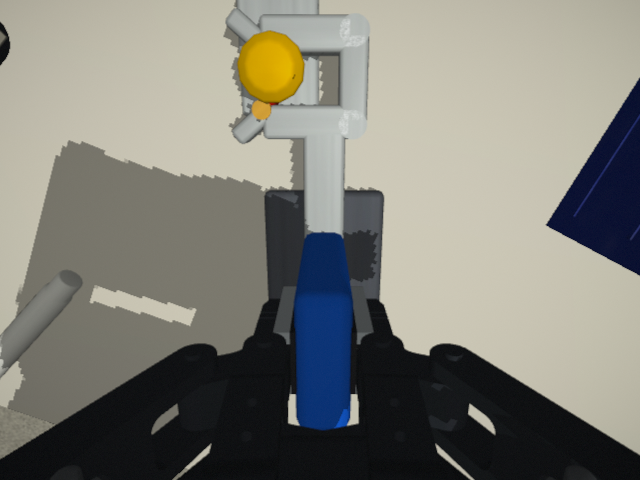

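The pin has entered the throat and is pushing the latch in (about 2 N). I'll push the remaining 20 mm or so.

```bash
python3 -m crank '[[0,-0.05,0,0,0,0,0],[0,-0.09,0,0,0,0,0],[0,-0.12,0,0,0,0,0],[0,-0.135,0,0,0,0,0],[0,-0.145,0,0,0,0,0],[0,-0.145,0,0,0,0,0]]'
python3 go.py .5085 .207 .060 24.3;python3 look.py 9 wrist side
```

```text
time: 15.15
eef_pos: [0.5096, 0.2073, 0.0608]
tcp_rot: [0.978, 0.209, 0.001, 0.0]
contact_force: [2.8, -2.0, -3.9]
opening: 0.198
[0.5096 0.2073 0.0608] yaw 24.11793403718444 F [ 2.7994 -1.9864 -3.9043]
shift [-0.0076 -0.0014  0.0056] turn [ 0.0007 -0.0015 -0.002 ]
[0.5096 0.2073 0.0608] [0.9779 0.2089 0.0013 0.0003]
wrist draw_hook 0.85 [260.9 326.7] [0.5059 0.2059 0.    ]
wrist hook_grip 0.83 [337.  323.1] [0.504  0.2074 0.076 ]
wrist hook_mouth 0.88 [ 79.6 264.3] [0.578  0.2682 0.022 ]
wrist pin 0.61 [ 77.3 325.6] [0.5896 0.2445 0.022 ]
wrist shield_unit 0.74 [ 77.5 326.4] [0.5914 0.2447 0.    ]
side draw_hook 0.6 [338.5 298.5] [0.5087 0.1941 0.    ]
side hook_eye 0.73 [335.4 243.2] [0.5904 0.2364 0.022 ]
side hook_mouth 0.71 [342.6 241. ] [0.5869 0.256  0.022 ]
side pin 0.86 [336.2 240.1] [0.5945 0.2396 0.022 ]
side shield_unit 0.64 [348.7 241.3] [0.5926 0.2422 0.    ]
```

View pics/wrist9.png

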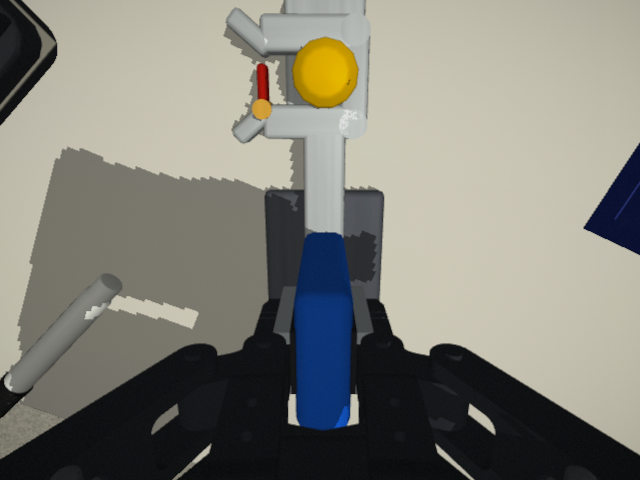

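The latch is shut behind the pin: red bar upright at (262, 85), pin at (325, 72). I'll hold briefly, then draw out along hook -x.

```bash
python3 -m crank '[[0,0.01,0,0,0,0,0],[0,0.01,0,0,0,0,0],[0,0.01,0,0,0,0,0],[-0.08,0.01,0,0,0,0,0],[-0.16,0.01,0,0,0,0,0],[-0.24,0.01,0,0,0,0,0],[-0.32,0.01,0,0,0,0,0],[-0.4,0.01,0,0,0,0,0],[-0.46,0.01,0,0,0,0,0],[-0.46,0.01,0,0,0,0,0],[-0.46,0.01,0,0,0,0,0]]'
python3 go.py .4372 .1743 .060 24.3;python3 look.py 10 wrist side
```

```text
time: 16.95
eef_pos: [0.4451, 0.1772, 0.0598]
tcp_rot: [0.978, 0.209, -0.001, 0.0]
contact_force: [-0.5, -0.5, -4.2]
opening: 0.201
[0.4451 0.1772 0.0598] yaw 24.112545717259135 F [-0.4665 -0.5189 -4.2048]
shift [-0.056  -0.0041 -0.0013] turn [-0.0002  0.0017 -0.0021]
[0.4451 0.1772 0.0598] [ 0.9779  0.2089 -0.0014  0.0001]
wrist draw_hook 0.79 [262.  325.3] [0.4405 0.1764 0.    ]
wrist hook_grip 0.87 [338.6 324.5] [0.4398 0.1769 0.076 ]
wrist pin 0.61 [ 74.9 322.2] [0.525  0.2161 0.022 ]
side draw_hook 0.72 [331.8 338.3] [0.4462 0.1597 0.    ]
side hook_grip 0.9 [297.2 338.4] [0.446  0.1739 0.076 ]
side hook_mouth 0.7 [337.5 287.2] [0.5194 0.2267 0.022 ]
side pin 0.68 [331.8 286.3] [0.5251 0.2112 0.022 ]
side shield_unit 0.81 [344.5 242.5] [ 0.5947  0.2308 -0.    ]
```

View pics/wrist10.png

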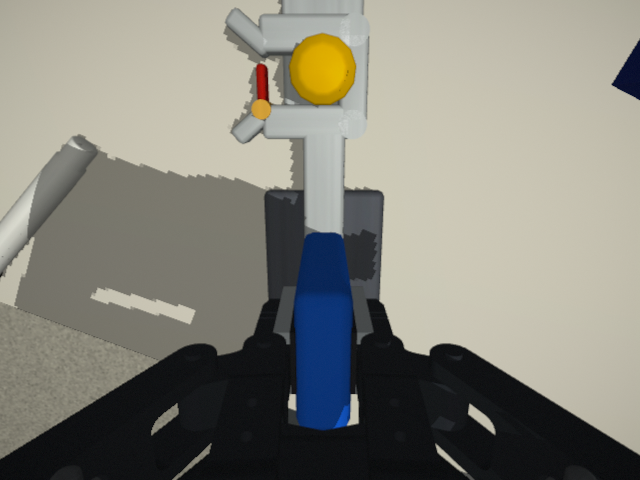

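The sled is about 70 mm out. I'll pull the last millimetres to the stop, watching force.

```bash
python3 -m crank '[[-0.02,0,0,0,0,0,0],[-0.035,0,0,0,0,0,0],[-0.045,0,0,0,0,0,0],[-0.045,0,0,0,0,0,0]]'; python3 go.py .4372 .1743 .060 24.3
python3 -m crank '[[-0.01,0,0,0,0,0,0],[-0.02,0,0,0,0,0,0],[-0.02,0,0,0,0,0,0]]'
python3 go.py .4372 .1743 .060 24.3;python3 look.py 11 wrist side scene
```

```text
time: 18.05
eef_pos: [0.4402, 0.1748, 0.0605]
tcp_rot: [0.978, 0.209, 0.0, 0.0]
contact_force: [0.6, 0.8, -3.2]
opening: 0.203
[0.4402 0.1748 0.0605] yaw 24.11189803612427 F [ 0.5794  0.8463 -3.2442]
shift [-0.0197 -0.005   0.0032] turn [ 0.0001 -0.0004 -0.0021]
time: 18.35
eef_pos: [0.4389, 0.1741, 0.0609]
tcp_rot: [0.978, 0.209, 0.002, -0.0]
contact_force: [4.5, 2.3, -6.7]
opening: 0.201
[0.4389 0.1741 0.0609] yaw 24.10127530394889 F [ 4.4704  2.3036 -6.7139]
shift [-0.0098 -0.0058  0.0058] turn [ 0.0003 -0.003  -0.0022]
[0.4389 0.1741 0.0609] [ 0.978   0.2088  0.0024 -0.0003]
wrist draw_hook 0.91 [264.  326.6] [0.4336 0.1722 0.    ]
wrist draw_hook 0.45 [ 79.1 261.1] [0.5073 0.2401 0.    ]
wrist hook_eye 0.51 [ 69.1 320.4] [0.521  0.2148 0.022 ]
wrist hook_eye 0.3 [337.8 321.3] [0.4027 0.1615 0.022 ]
wrist hook_mouth 0.58 [ 76.9 260.5] [0.5077 0.237  0.022 ]
wrist pin 0.97 [ 71.2 322.4] [0.5206 0.2136 0.022 ]
wrist pin 0.64 [260.5 326. ] [0.4427 0.1768 0.022 ]
side draw_hook 0.59 [331.1 340.7] [ 0.4424  0.1566 -0.    ]
side draw_hook 0.49 [294.  344.1] [0.4561 0.0244 0.    ]
side hook_grip 0.8 [295.6 343.7] [0.4383 0.1667 0.076 ]
side hook_eye 0.96 [332.9 287.5] [0.5223 0.2139 0.022 ]
side hook_mouth 0.66 [333.7 290.2] [0.5174 0.2152 0.022 ]
side pin 0.64 [331.7 291.3] [0.5171 0.2092 0.022 ]
side shield_unit 0.78 [345.8 242.9] [0.5928 0.2341 0.    ]
scene draw_hook 0.83 [278.2 217. ] [0.4364 0.1711 0.    ]
scene hook_grip 0.77 [259.2 208.6] [0.4396 0.177  0.076 ]
```

Force rose to about 5 N and the pin has moved 75.5 mm, so the sled is at its stop. I'll ease off the pull slightly and lower the foot to the bench.

```bash
python3 -m crank '[[0.015,0,0.005,0,0,0,0],[0.02,0,0.015,0,0,0,0],[0.02,0,0.02,0,0,0,0],[0.02,0,0.02,0,0,0,0]]'; python3 go.py .4372 .1743 .060 24.3
python3 -m crank '[[0,0,0.006,0,0,0,0],[0,0,0.006,0,0,0,0]]'; python3 go.py .4372 .1743 .060 24.3
```

```text
time: 19.8
eef_pos: [0.4397, 0.1747, 0.0575]
tcp_rot: [0.978, 0.209, -0.001, 0.0]
contact_force: [-1.5, -1.0, 1.4]
opening: 0.2
[0.4397 0.1747 0.0575] yaw 24.132888244192443 F [-1.4733 -0.9802  1.4334]
shift [-0.0166 -0.0045 -0.0169] turn [-0.0001  0.0011 -0.0019]
time: 20.0
eef_pos: [0.44, 0.1748, 0.0574]
tcp_rot: [0.978, 0.209, -0.001, 0.0]
contact_force: [-4.4, -2.6, 6.1]
opening: 0.203
[0.44   0.1748 0.0574] yaw 24.14339465769944 F [-4.3855 -2.6247  6.0997]
shift [-0.0185 -0.0049 -0.0173] turn [-0.0001  0.0009 -0.0017]
```

The foot is on the bench (+6 N). Opening.

```bash
python3 -m crank '[[0,0,0,0,0,0,0.3],[0,0,0,0,0,0,0.4],[0,0,0,0,0,0,0.6],[0,0,0,0,0,0,0.8],[0,0,0,0,0,0,0.8],[0,0,0,0,0,0,0.8]]'; python3 look.py 12 wrist
```

```text
time: 20.6
eef_pos: [0.4402, 0.1749, 0.0564]
tcp_rot: [0.978, 0.209, 0.0, 0.0]
contact_force: [1.1, 0.3, -0.1]
opening: 0.8
[0.4402 0.1749 0.0564] [0.9779 0.2089 0.     0.    ]
wrist draw_hook 0.77 [260.4 325.1] [0.4377 0.1752 0.    ]
wrist hook_grip 0.57 [338.5 323.1] [0.4366 0.1759 0.076 ]
wrist hook_mouth 0.55 [ 76.6 260.6] [0.5088 0.2369 0.022 ]
wrist pin 0.59 [ 70.3 322. ] [0.5215 0.2145 0.022 ]
```

View pics/wrist12.png

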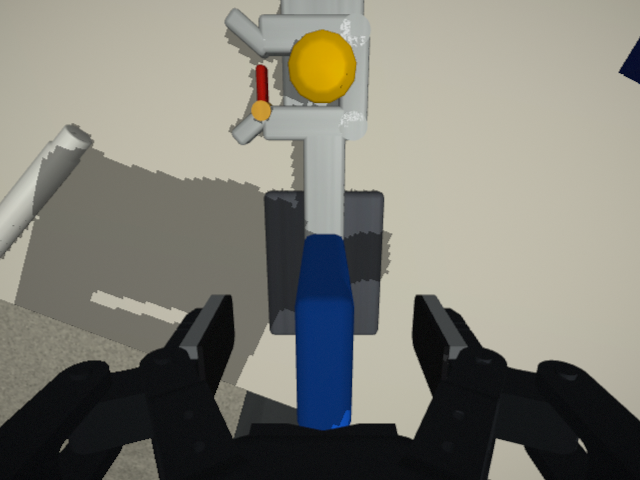

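The jaws are clear of the plate, the latch is shut and the pin is in the throat. I'll rise straight up.

```bash
python3 -m crank '[[0,0,-0.15,0,0,0,0.8],[0,0,-0.4,0,0,0,0.8],[0,0,-0.7,0,0,0,0.8],[0,0,-0.95,0,0,0,0.8],[0,0,-0.95,0,0,0,0.8],[0,0,-0.95,0,0,0,0.8]]'; python3 look.py 13 wrist side
```

```text
time: 21.55
eef_pos: [0.4407, 0.175, 0.1999]
tcp_rot: [0.978, 0.209, 0.001, 0.0]
contact_force: [-0.0, -1.2, -0.9]
opening: 0.797
[0.4407 0.175  0.1999] [0.9779 0.209  0.0012 0.0001]
wrist draw_hook 0.76 [204.7 324.8] [0.4374 0.1742 0.    ]
wrist hook_grip 0.64 [230.  321.9] [0.4352 0.1759 0.076 ]
wrist hook_eye 0.93 [ 96.2 323.7] [0.5189 0.2119 0.022 ]
wrist hook_mouth 0.58 [ 94.9 287.8] [0.5085 0.2374 0.022 ]
wrist pin 0.68 [ 91.9 323.8] [0.5218 0.2131 0.022 ]
side draw_hook 0.86 [337.6 342.8] [0.4359 0.1753 0.    ]
side draw_hook 0.72 [330.5 288.3] [0.5316 0.1746 0.    ]
side hook_grip 0.65 [295.5 343.5] [0.4386 0.1664 0.076 ]
side hook_grip 0.65 [335.6 340.6] [0.4254 0.2825 0.076 ]
side hook_eye 0.78 [332.3 290.5] [0.518  0.2112 0.022 ]
side hook_mouth 0.56 [338.6 289.4] [0.5152 0.2289 0.022 ]
side hook_mouth 0.51 [333.9 289.5] [0.5184 0.216  0.022 ]
side pin 0.71 [330.1 291.1] [0.5186 0.2047 0.022 ]
side shield_unit 0.91 [345.  241.2] [0.5963 0.2325 0.    ]
side shield_unit 0.4 [218.4 335.4] [ 0.5471 -0.4158  0.    ]
```

View pics/wrist13.png

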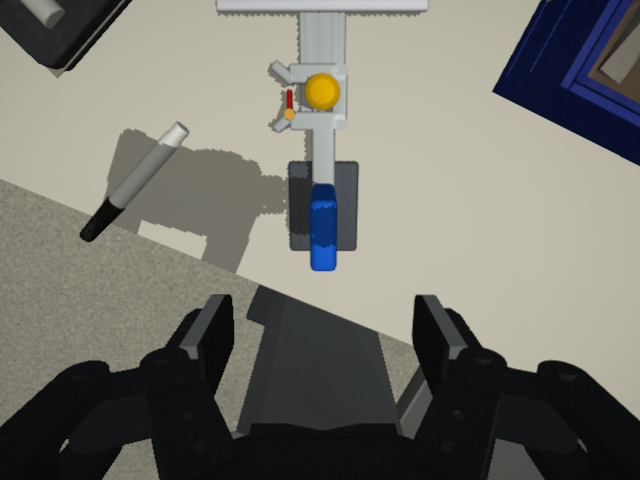

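View pics/side13.png

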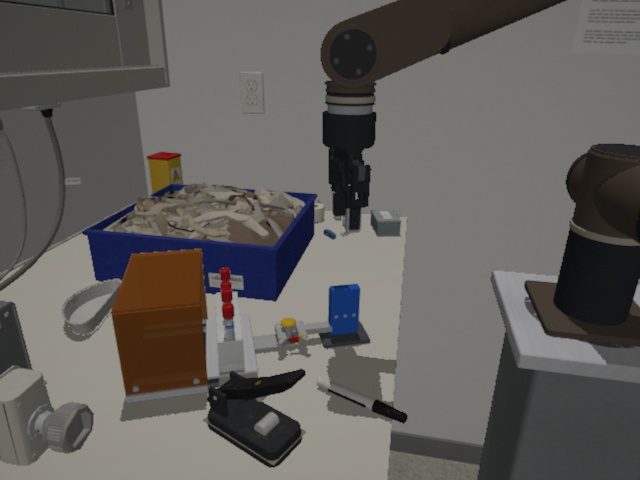

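```bash
python3 -c "
from plant import ticket
print(ticket.sign_off())"
```

```text
the job is handed in; nothing more can be done
None
```

I hitched the hook sideways onto the pin with the sled still in. I then drew the sled out, set the hook down on its foot, released it and handed the job in. That was at about 21.7 s of the 48 s allowed, and the hand-in gave no verdict.

What the last checks showed:
- **Hitching:** before the draw, the wrist picture showed the latch shut behind the pin, and the pin was within about 1 mm of its starting place.
- **Sled travel:** the last wrist picture puts the pin about 75 mm from where it started. The pull force also rose to about 5 N at the end, so I take the sled to be at its stop. The side picture shows the rack and its red-capped tubes out from under the shield.
- **Hook:** the latch is still shut, with the pin about 3 mm from the eye along the hook (limit 9 mm). The hook stands upright on its foot. The gripper is open, with its fingertips about 0.1 m above the hook.
- **Bystanders:** the arm never went near the vials or the grey box. I didn't measure their positions again at the end.

**Disagreement:** the side camera's pin positions scattered by up to about 8 mm from the wrist camera's. I relied on the wrist camera and the force readings.

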